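# Unlatch the sample tote and hold its sprung gate open

## Robot

A 7-joint arm with a two-finger parallel gripper is mounted at the origin on a cart in front of the work surface, level with it; the furniture and walls round the work are solid. World frame = base frame: x ahead of the robot, y to its left, z up, the work surface at z = 0. Lengths are in m, angles in degrees, forces in N, time in s.
With the tool pointing down it reaches from about 0.425 to 0.875 m from the base axis. Payload 4.7 kg.
Tool frame: the origin (TCP) lies on the mounting face of the last link; the fingertips stand 182 mm ahead of it and the grasp point (between the pads) lies 164 mm ahead of it; z points along the fingers, y is the line along which they close (so a half turn about z gives the same grasp; the last joint's range is limited). The gripper opens to 87 mm and grips with 3 to 60 N. Pads are 19 mm wide; open, the fingers measure 117 mm over their backs; the gripper's body (75 mm by 190 mm) begins 51 mm behind the grasp point.
Start: joints at [-65.082, 18.392, -4.016, 83.108, 1.295, 78.541, -3.26], TCP at [0.266, 0.593, 0.405] pointing down, gripper open.
Joint ranges: [-163.93, 163.93], [-17.29, 119.83], [-79.2, 71.16], [3.27, 140.29], [-89.18, 269.18], [5.43, 117.66], [-154.24, 154.24]. Speed limits (degrees/s): [147.25, 147.25, 180, 180, 180, 180, 180].

## Interface

Orientations are given as [roll, pitch, yaw] about the fixed x, y, z axes, in that order (R = Rz(yaw) Ry(pitch) Rx(roll)).
In Python, from cell import env gives the robot as it stands.
- The arm moves only by the tool servo_tool, never from a script. Its argument "plan" is a list of rows, each an object with "xyz": the shift along the tool's x, y, z in cm, a list of three; "twist": the turn, a rotation vector about the tool's x, y, z in degrees, a list of three; "jaw": the closure, from 0 (fully open) to 1 (shut). In form: [{"xyz": [x, y, z], "twist": [wx, wy, wz], "jaw": jaw}, ...]. A call has 1 to 10 rows; each row is the pose to reach, as a shift and turn from the pose commanded when the call began, along the tool's axes at that moment; what a row does not reach only later rows make up. A row lasts 1/12 s, in which the tool goes at most 41.7 mm and 7.16 degrees, less where a joint would pass 70% of its speed; a pose out of reach is approached as far as the arm can. A call with a gripper value outside its range is refused whole. The fingers move at their own pace and stop on an object; "newtons" is the grip in N (left out, the last holds). Time passes only in rows, so rows that repeat a pose let the fingers close. It gives the time, the measured TCP pose, the force, the opening and the grip force at its end, in the units of the state.
- env.get_obs(): the state, without advancing time (a new reading comes with each control period).
- env.read_camera(name): name is "scene" or "top" or "wrist"; returns a dict with "img" (420x560x3 uint8, red, green, blue), "camera_matrix" (3x3 intrinsics, pixels), "k1" (the pictures are not rectified: a ray, as slopes to the right and down, at radius r is drawn at 1 + k1 r^2 times it, then the intrinsics apply), "R" (3x3) and "t" (3): a world point X has camera coordinates R X + t. Camera axes: x right, y down, z forward; pixel columns grow to the right and rows downward; lengths in m; the calibration is good to about 2 mm. A picture is of the moment at which its call begins. There is no depth.
- env.sign_off(): hands the job in; it is judged then, once.
The state is a dict: "time_s": time; "qpos": joint angles; "joint_velocities": joint speeds; "effort": joint torques, N m; "tool_pos": TCP position; "tool_rot": TCP orientation; "force": force on the tool from outside, world axes, zero at the start; "wrist_torque": the same for the moment, N m; "grip_width": finger opening in m; "grasp_force": force on a finger pad.
Only numpy, scipy, OpenCV 4.12 (cv2) and the standard library are available. Lean on these libraries where they do the work, as an engineer would, in place of code of your own. Each camera call takes 0.05 s, during which the arm holds its last target. There are 200 camera calls.

## Task

Open the grey sample tote so that a colleague can load the waiting vials: first squeeze the safety catch (the cross slide nearer the hinge) fully across so that it frees the bolt, then squeeze the spring-bolt main catch and swing the gate out past its stiff half-open check until it is wide open, some 75 degrees or more. The catch tabs are thin plastic, so squeeze them gently, and leave the vials, dish and bottle round the tote alone. The gate is sprung shut: finish while your fingers are still holding it steady and wide open.

Things in the scene. Friction and masses are not known exactly. Their poses are not given: they have to be found in the camera images.
- tote: grey moulded sample tote, 150 x 230 mm, lid top 102 mm high, fixed to the desk; origin at the centre of its underside, z up, -x is the front with the grille gate, +y the hinge side. A steel keeper for the bolt stands at x -93 to -62, y -98 to -112 mm, up to z 123 mm; a spring check on the lid at the hinge reaches 118 mm. The vials inside are fixed
- hinge (a point): point on the gate's vertical hinge axis, 112 mm high (tote frame x -78, y +92 mm); does not move. The shut gate runs from here towards the tote's -y, 186 mm long, 14 mm thick, top rail 112 mm high; bolt and guides on the rail reach 126 mm; above that stand only four upright grips, up to 160 mm
- gate (a joint): gate angle, rad: 0 shut, grows as the free end swings out to the front (clockwise from above), stop at 1.6. A hinge spring closes it with 0.07 N m shut to 0.17 N m wide open. A spring check (roller on the lid, lobe on the hinge) resists with up to about 0.5 N m between 0.3 and 0.6 rad; past it the gate, if let go, comes back to rest on the check at about 0.86 rad
- safety_catch (a joint): travel of the safety catch, m: 0 locked, 0.012 fully across (free). It slides along the tote's +x (when shut) with 3 N friction and stays where it is put. While it is under about 0.009 it blocks the tail of the main bolt
- safety_tab (a point): point 147 mm high on the outer (front) face of the safety catch's black upright tab, 22 mm wide along the gate, 7 mm thick, 118 to 160 mm high; 69 mm from the hinge along the gate and at rest 34 mm in front of the hinge line. Squeeze it towards the safety lug
- safety_lug (a point): point 147 mm high on the outer (rear) face of the fixed grey lug on the gate that faces the safety tab, 22 mm wide, 7 mm thick, 112 to 160 mm high; 69 mm from the hinge along the gate, 27 mm behind the hinge line; 61 mm from the tab's face at rest, 49 mm when the catch is fully across
- main_catch (a joint): travel of the main bolt, m: 0 latched, 0.013 fully back. It slides along the gate towards the hinge against a spring of 4 N rising to 7 N and springs out when let go; the gate is free of the keeper once it is back more than about 0.010 (while the gate is under 0.1 rad)
- main_tab (a point): point 147 mm high on the outer face of the main catch's black upright tab on the bolt, near the gate's free end, 24 mm wide across the gate, 7 mm thick, 122 to 160 mm high; 176 mm from the hinge along the gate at rest. Squeeze it towards the main post
- main_post (a point): point 147 mm high on the outer (hinge side) face of the fixed grey post on the gate, 24 mm wide, 112 to 160 mm high, 118 mm from the hinge along the gate; 58 mm from the main tab's outer face at rest, 45 mm when squeezed. The tabs of both catches are thin plastic: a grip of 20 to 40 N is plenty, more than 70 N on a tab breaks it
- vial_out_1: loose vial, diameter 24 mm, 53 mm high, bystander; origin at the centre of its foot
- vial_out_2: second loose vial, same, bystander
- grain_dish: shallow dish of grain, diameter 66 mm, 12 mm high, loose bystander; origin at the centre of its foot
- bottle: amber dropper bottle, diameter 34 mm, 92 mm high, loose bystander; origin at the centre of its foot

How it is judged:
By the outcome, as a careful person would: the job done as asked, in the order asked, and still so for the second after the job is handed in, while the arm keeps its last pose, push and grip.
It also fails if it takes over 48 s, if anything falls off the work surface, if the arm or the gripper's body presses on something with over 40 N, if the wrist force passes 120 N, or if a joint passes its speed limit or range.

## Working session

There is one attempt and no reset: what is moved stays moved. The work goes in short steps, Python scripts to look and compute and a tool call to move; the robot and the scene stay as the last step left them, time stands still between calls to the robot, and variables do not carry over. Pictures are saved under pics/ and viewed, at most 10 in all, crops included, and the job is handed in when it is done.

Besides the shell and the picture viewer there is one more tool, called after "Emit:" in YAML: its name, and indented under it one key for each argument. servo_tool: Moves the arm, as the interface text tells. Its arguments: {"type":"object","properties":{"plan":{"type":"array","items":{"type":"object","properties":{"xyz":{"type":"array","items":{"type":"number"}},"twist":{"type":"array","items":{"type":"number"}},"jaw":{"type":"number"}}}},"newtons":{"type":"number"}},"required":["plan"]}

```bash
ls; mkdir -p pics
python3 - <<'E'
from cell import env
import cv2,numpy as np,pickle
d={}
for n in("scene","top","wrist"):
    c=env.read_camera(n);d[n]=c
    cv2.imwrite(f"pics/{n}0.png",c["img"][:,:,::-1])
    print(n,c["camera_matrix"].tolist(),c["k1"],(-c["R"].T@c["t"]).round(3))
pickle.dump(d,open("c0.pkl","wb"))
print(env.get_obs())
E
```

```text
pics
scene [[460.93066016307824, 0.0, 273.0232581678995], [0.0, 460.93066016307824, 210.12233260422298], [0.0, 0.0, 1.0]] -0.142849691317199 [ 0.011 -0.497  0.744]
top [[472.51463412327115, 0.0, 273.9640239401249], [0.0, 472.51463412327115, 207.09384664678126], [0.0, 0.0, 1.0]] 0.04362892732244838 [0.323 0.015 1.37 ]
wrist [[299.3724953070303, 0.0, 280.1096484368837], [0.0, 299.3724953070303, 209.99559894271044], [0.0, 0.0, 1.0]] -0.00938346653448902 [0.195 0.624 0.384]
{'time_s': 0.15, 'qpos': array([-65.08257571,  18.42879699,  -4.01618031,  83.16024693,
         1.29618205,  78.54280145,  -3.2620533 ]), 'joint_velocities': array([-0.07165884, -0.22554484, -0.07021334, -0.23307649,  0.05168344,
        0.06788616,  0.09791403]), 'effort': array([-2.15637338e-04, -4.91798437e+01, -4.04939968e-01, -3.12876356e+01,
       -6.40392909e-02,  4.04643046e-02,  1.31394340e-04]), 'tool_pos': array([0.26547229, 0.5931341 , 0.40390614]), 'tool_rot': array([-1.79913446e+02,  6.21019579e-03,  1.55890803e+02]), 'force': array([0.09308787, 1.23017748, 0.05604877]), 'wrist_torque': array([ 0.01456471,  0.02065938, -0.05243299]), 'grasp_force': 0.0, 'grip_width': 0.08666667361203306}
```

View pics/top0.png

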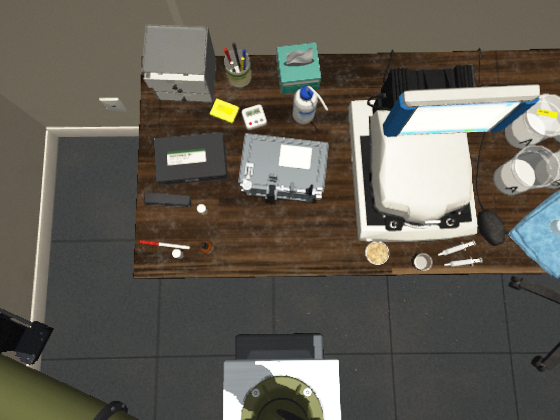

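View pics/scene0.png

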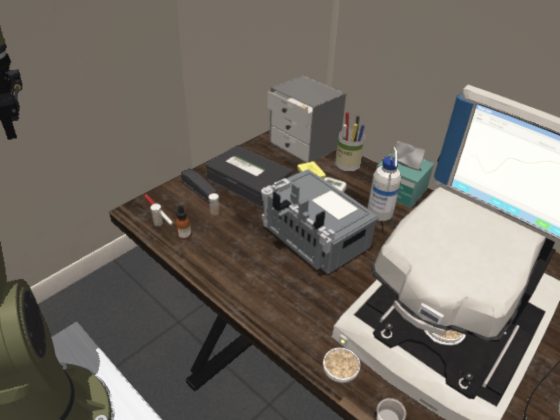

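The top view shows the tote at about (285,168), its front edge towards the robot. One dark tab is near (271,186) and the free-end tab is near (318,195). The bottle, at (207,246), and the vials are to the left. Next I'll enlarge crops of both views.

Run:
```python
import cv2,pickle,numpy as np
d=pickle.load(open("c0.pkl","rb"))
a=d["top"]["img"][125:210,230:340,::-1];b=d["scene"]["img"][165:275,255:385,::-1]
a=cv2.resize(a,(770,595),interpolation=cv2.INTER_CUBIC);cv2.imwrite("pics/tc.png",a)
b=cv2.resize(b,(702,594),interpolation=cv2.INTER_CUBIC);cv2.imwrite("pics/sc.png",b)
```

```text
(no output)
```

View pics/tc.png

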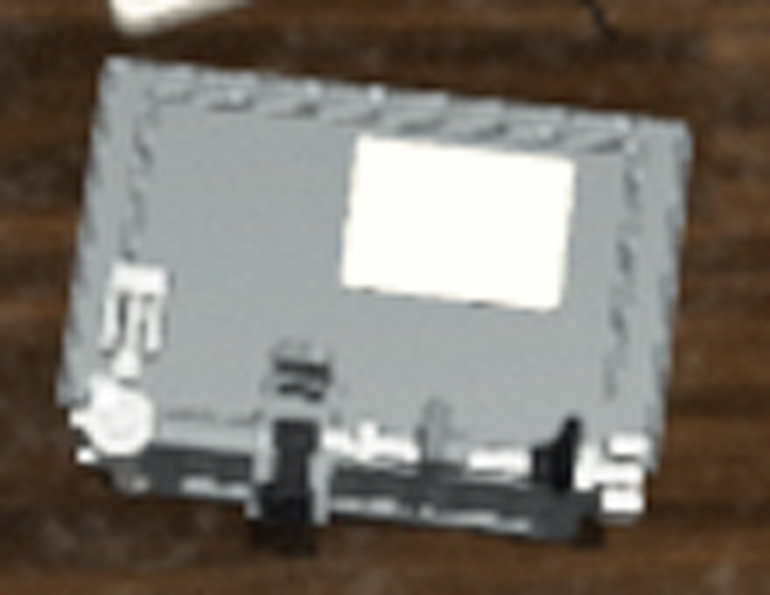

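View pics/sc.png

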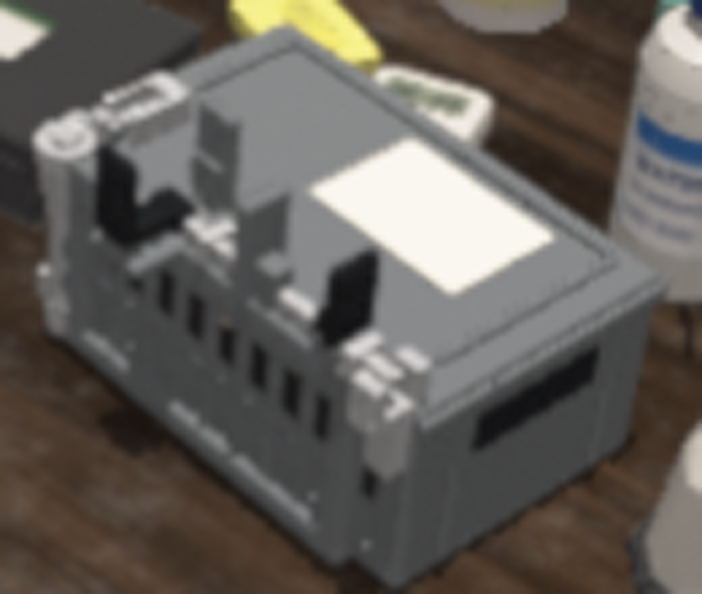

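Top crop: lid corners are near (107,58), (690,122), (60,400) and (657,465). The tab and post tops are at (572,428), (437,405) and (303,352). Scene crop: black safety tab top is near (115,148), lug (218,108), post (268,192), main tab (358,262). I'll fit x, y and yaw from these.

```bash
cat > h.py <<'E'
import numpy as np
from scipy.optimize import least_squares
from scipy.spatial.transform import Rotation as Ro
def proj(c,X):
    p=np.atleast_2d(X)@c["R"].T+c["t"]; s=p[:,:2]/p[:,2:]
    s=s*(1+c["k1"]*(s**2).sum(1,keepdims=True)); K=c["camera_matrix"]
    return s@K[:2,:2].T+K[:2,2]
def world(p,P):
    P=np.atleast_2d(P)/1000; c,s=np.cos(p[2]),np.sin(p[2])
    return np.c_[p[0]+c*P[:,0]-s*P[:,1],p[1]+s*P[:,0]+c*P[:,1],P[:,2]]
E
python3 - <<'E'
import pickle
from h import *
d=pickle.load(open("c0.pkl","rb"))
top=[((75,115,102),(107,58)),((75,-115,102),(690,122)),((-75,115,102),(60,400)),((-75,-115,102),(657,465)),
 ((-78,-80.5,160),(572,428)),((-78,-29.5,160),(437,405)),((-54.5,23,160),(303,350))]
sc=[((75,115,102),(290,25)),((75,-115,102),(665,280)),((-75,-115,102),(422,415)),
 ((-108.5,23,160),(117,148)),((-54.5,23,160),(218,106)),((-78,-29.5,160),(266,192)),((-78,-80.5,160),(358,262))]
S=[(d["top"],7,(230,125),top),(d["scene"],5.4,(255,165),sc)]
def res(p,S=S):
    return np.concatenate([(proj(c,world(p,[a for a,_ in L]))-(np.array([b for _,b in L])/k+o-.5+.5/k)).ravel() for c,k,o,L in S])
for SS in (S,S[:1],S[1:]):
    r=least_squares(res,[.42,.0,0],args=(SS,));print(r.x[:2].round(4),np.degrees(r.x[2]).round(2));print(r.fun.reshape(-1,2).round(1).tolist())
p=least_squares(res,[.42,0,0],loss="soft_l1").x;print(p)
np.save("pose.npy",p)
print(world(p,[(-78,92,112),(-81.5,23,147),(-78,-55,147)]).round(4))
E
```

```text
[ 0.6897 -0.0147] -7.16
[[0.5, -1.7], [-1.3, -2.3], [0.6, 1.0], [-1.6, 0.8], [-0.5, 1.0], [-0.5, 2.2], [-0.2, -0.7], [0.7, -1.2], [1.3, -2.1], [-1.4, 1.5], [0.3, 2.0], [0.8, 0.6], [0.2, 0.6], [0.2, 0.1]]
[ 0.6898 -0.0158] -7.06
[[0.8, -1.7], [-1.0, -2.4], [1.0, 1.1], [-1.1, 0.6], [0.0, 0.9], [-0.0, 2.1], [0.2, -0.8]]
[ 0.6901 -0.0137] -7.2
[[0.5, -1.5], [1.0, -2.4], [-1.8, 1.2], [0.0, 1.7], [0.6, 0.3], [-0.1, 0.3], [-0.1, -0.3]]
[ 0.68968621 -0.01426948 -0.12021979]
[[ 0.6233  0.0864  0.112 ]
 [ 0.6115  0.0183  0.147 ]
 [ 0.6057 -0.0595  0.147 ]]
```

Emit:
servo_tool:
  plan:
    - {"xyz": [-1.5,-1,0],"twist": [0,0,2],"jaw": 0}
    - {"xyz": [-4,-3,0],"twist": [0,0,6],"jaw": 0}
    - {"xyz": [-7,-5,0],"twist": [0,0,10],"jaw": 0}
    - {"xyz": [-10,-7,0],"twist": [0,0,14],"jaw": 0}
    - {"xyz": [-13,-9,0],"twist": [0,0,18],"jaw": 0}
    - {"xyz": [-16,-11,0],"twist": [0,0,22],"jaw": 0}
    - {"xyz": [-19,-13,0],"twist": [0,0,26],"jaw": 0}
    - {"xyz": [-22,-15,0],"twist": [0,0,30],"jaw": 0}
    - {"xyz": [-24.5,-17,0],"twist": [0,0,33],"jaw": 0}
    - {"xyz": [-26,-18,0],"twist": [0,0,35],"jaw": 0}
  newtons: 25

```text
time_s: 0.98
tool_pos: [0.4314, 0.3186, 0.4047]
tool_rot: [-180.0, 0.1, 120.5]
force: [0.4, 0.1, 0.6]
grip_width: 0.0871
grasp_force: 0.0
```

```bash
cat >> h.py <<'E'
def delta(obs,P,tip_down=0,yaw_off=0,p=None):
    """shift (cm) / twist (deg) in tool axes that puts grasp point at tote-frame P (mm), tool yaw = tote yaw+yaw_off"""
    p=np.load("pose.npy") if p is None else p
    W=world(p,P)[0]; T=Ro.from_euler("ZYX",[np.degrees(p[2])+yaw_off,0,180],degrees=True)
    R0=Ro.from_euler("xyz",obs["tool_rot"],degrees=True)
    t=W-T.apply([0,0,.164])-obs["tool_pos"]
    return (R0.inv().apply(t)*100).round(2),np.degrees((R0.inv()*T).as_rotvec()).round(2)
E
python3 - <<'E'
from cell import env
from h import *
o=env.get_obs();print(o["tool_pos"],o["tool_rot"],o["qpos"].round(0),o["time_s"]);print(delta(o,(-81.5,23,240),yaw_off=90))
E
```

```text
[0.43135256 0.31861302 0.40474659] [-1.79984232e+02  9.11121335e-02  1.20460184e+02] [-49.   4.  10. 100.  -1.  76.  -8.] 0.9833
(array([-35.02,   0.31,   0.13]), array([1.000e-02, 9.000e-02, 3.735e+01]))
```

Emit:
servo_tool:
  plan:
    - {"xyz": [-2,0,0],"twist": [0,0,2],"jaw": 0}
    - {"xyz": [-5,0,0],"twist": [0,0,5],"jaw": 0}
    - {"xyz": [-9,0,0],"twist": [0,0,9],"jaw": 0}
    - {"xyz": [-13,0,0],"twist": [0,0,14],"jaw": 0}
    - {"xyz": [-17,0,0],"twist": [0,0,19],"jaw": 0}
    - {"xyz": [-21,0.1,0],"twist": [0,0,24],"jaw": 0}
    - {"xyz": [-25,0.2,0],"twist": [0,0,29],"jaw": 0}
    - {"xyz": [-29,0.3,0],"twist": [0,0,34],"jaw": 0}
    - {"xyz": [-33,0.3,0.1],"twist": [0,0,37.3],"jaw": 0}
    - {"xyz": [-35,0.3,0.1],"twist": [0,0,37.3],"jaw": 0}

```text
time_s: 1.82
tool_pos: [0.6132, 0.0197, 0.4035]
tool_rot: [179.9, 0.2, 83.2]
force: [-0.1, -0.8, 0.0]
grip_width: 0.087
grasp_force: 0.0
```

Emit:
servo_tool:
  plan:
    - {"xyz": [0,0,0],"twist": [0,0,0],"jaw": 0}
    - {"xyz": [0,0,0],"twist": [0,0,0],"jaw": 0}
    - {"xyz": [0,0,0],"twist": [0,0,0],"jaw": 0}

```text
time_s: 2.07
tool_pos: [0.6115, 0.0261, 0.4033]
tool_rot: [-179.9, -0.1, 83.7]
force: [-0.5, 0.6, 0.3]
grip_width: 0.0872
grasp_force: 0.0
```

Run:
```python
from cell import env
import cv2,pickle
from h import *
c=env.read_camera("wrist");o=env.get_obs();pickle.dump((c,o),open("w1.pkl","wb"))
print(o["tool_pos"],o["tool_rot"],o["qpos"].round(0),o["time_s"]);print(delta(o,(-81.5,23,240),yaw_off=90))
p=np.load("pose.npy")
im=c["img"][:,:,::-1].copy()
for P in[(-112,23,160),(-51,23,160),(-78,-84,160),(-78,-26,160),(-78,92,118)]:
    q=proj(c,world(p,P))[0];print(P,q.round(0))
    cv2.drawMarker(im,tuple(int(v) for v in q),(0,0,255),0,10,1)
cv2.imwrite("pics/w1.png",im)
```

```text
[0.61133738 0.02649681 0.40340607] [-1.79944182e+02 -7.15077362e-02  8.37936684e+01] [-28.  15.  27.  90.  -7.  77.  -6.] 2.1167
(array([-0.81,  0.11, -0.06]), array([-0.06, -0.07,  0.68]))
(-112, 23, 160) [244. 233.]
(-51, 23, 160) [320. 234.]
(-78, -84, 160) [285. 345.]
(-78, -26, 160) [286. 288.]
(-78, 92, 118) [287. 142.]
```

View pics/w1.png

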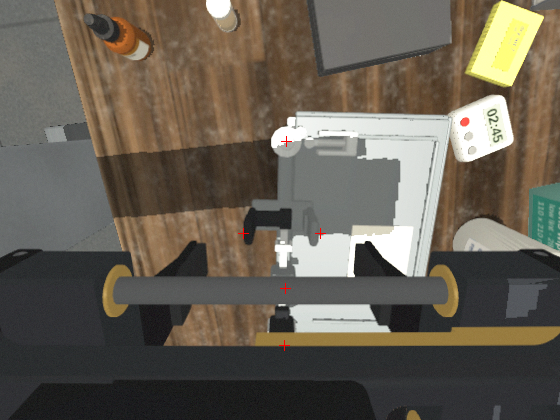

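The wrist view agrees with the fit. The hinge cap is at (286,142), the black safety tab at about (248,225) and the lug at about (313,225), all close to their markers. I'll go down now.

Emit:
servo_tool:
  plan:
    - {"xyz": [-0.4,0.1,0],"twist": [0,0,0.4],"jaw": 0}
    - {"xyz": [-0.8,0.1,0.5],"twist": [0,0,0.7],"jaw": 0}
    - {"xyz": [-0.8,0.1,1.5],"twist": [0,0,0.7],"jaw": 0}
    - {"xyz": [-0.8,0.1,2.5],"twist": [0,0,0.7],"jaw": 0}
    - {"xyz": [-0.8,0.1,3.5],"twist": [0,0,0.7],"jaw": 0}
    - {"xyz": [-0.8,0.1,4.3],"twist": [0,0,0.7],"jaw": 0}
    - {"xyz": [-0.8,0.1,4.5],"twist": [0,0,0.7],"jaw": 0}
    - {"xyz": [-0.8,0.1,4.5],"twist": [0,0,0.7],"jaw": 0}
    - {"xyz": [-0.8,0.1,4.5],"twist": [0,0,0.7],"jaw": 0}

```text
time_s: 2.87
tool_pos: [0.6118, 0.016, 0.3587]
tool_rot: [180.0, 0.0, 82.9]
force: [0.8, -0.1, 0.3]
grip_width: 0.0871
grasp_force: 0.0
```

Run:
```python
from cell import env
from h import *
o=env.get_obs();print(o["tool_pos"],o["tool_rot"]);print(delta(o,(-81.5,23,149),yaw_off=90))
```

```text
[0.61180393 0.01597382 0.35872097] [1.79997589e+02 2.36172733e-03 8.28950173e+01]
(array([ 0.23, -0.06,  4.57]), array([ 0.  ,  0.  , -0.22]))
```

Emit:
servo_tool:
  plan:
    - {"xyz": [0.2,-0.1,0.5],"twist": [0,0,-0.2],"jaw": 0}
    - {"xyz": [0.2,-0.1,1.5],"twist": [0,0,-0.2],"jaw": 0}
    - {"xyz": [0.2,-0.1,2.5],"twist": [0,0,-0.2],"jaw": 0}
    - {"xyz": [0.2,-0.1,3.5],"twist": [0,0,-0.2],"jaw": 0}
    - {"xyz": [0.2,-0.1,4.2],"twist": [0,0,-0.2],"jaw": 0}
    - {"xyz": [0.2,-0.1,4.6],"twist": [0,0,-0.2],"jaw": 0}
    - {"xyz": [0.2,0.1,4.6],"twist": [0,0,-0.2],"jaw": 0}
    - {"xyz": [0.2,0.4,4.6],"twist": [0,0,-0.2],"jaw": 0}
    - {"xyz": [0.2,0.5,4.6],"twist": [0,0,-0.2],"jaw": 0}
    - {"xyz": [0.2,0.5,4.6],"twist": [0,0,-0.2],"jaw": 0}

```text
time_s: 3.7
tool_pos: [0.6175, 0.0172, 0.3134]
tool_rot: [179.9, -0.0, 83.1]
force: [-0.8, -0.5, -0.1]
grip_width: 0.0869
grasp_force: 0.0
```

Run:
```python
from cell import env
from h import *
o=env.get_obs();print(o["force"]);print(delta(o,(-75.5,23,149),yaw_off=90))
```

```text
[-0.75893646 -0.49329952 -0.14932428]
(array([ 0.04, -0.01,  0.04]), array([ 0.08, -0.01, -0.03]))
```

Now in place, so I'll close gently.

Emit:
servo_tool:
  plan:
    - {"xyz": [0,0,0],"twist": [0,0,0],"jaw": 0.1}
    - {"xyz": [0,0,0],"twist": [0,0,0],"jaw": 0.2}
    - {"xyz": [0,0,0],"twist": [0,0,0],"jaw": 0.3}
    - {"xyz": [0,0,0],"twist": [0,0,0],"jaw": 0.35}
    - {"xyz": [0,0,0],"twist": [0,0,0],"jaw": 0.4}
    - {"xyz": [0,0,0],"twist": [0,0,0],"jaw": 0.43}
    - {"xyz": [0,0,0],"twist": [0,0,0],"jaw": 0.46}
    - {"xyz": [0,0,0],"twist": [0,0,0],"jaw": 0.5}
    - {"xyz": [0,0,0],"twist": [0,0,0],"jaw": 0.5}
    - {"xyz": [0,0,0],"twist": [0,0,0],"jaw": 0.5}
  newtons: 25

```text
time_s: 4.53
tool_pos: [0.6169, 0.0171, 0.3129]
tool_rot: [-180.0, 0.0, 83.1]
force: [-1.1, -0.9, 3.2]
grip_width: 0.0478
grasp_force: 25.0
```

Width 48 mm with no further travel matches the fully-across figure of 49 mm. Release, lift and look.

Emit:
servo_tool:
  plan:
    - {"xyz": [0,0,0],"twist": [0,0,0],"jaw": 0.3}
    - {"xyz": [0,0,0],"twist": [0,0,0],"jaw": 0.1}
    - {"xyz": [0,0,0],"twist": [0,0,0],"jaw": 0}
    - {"xyz": [0,0,0],"twist": [0,0,0],"jaw": 0}
    - {"xyz": [0,0,-1],"twist": [0,0,0],"jaw": 0}
    - {"xyz": [0,0,-3],"twist": [0,0,0],"jaw": 0}
    - {"xyz": [0,0,-5],"twist": [0,0,0],"jaw": 0}
    - {"xyz": [0,0,-7],"twist": [0,0,0],"jaw": 0}
    - {"xyz": [0,0,-8],"twist": [0,0,0],"jaw": 0}
    - {"xyz": [0,0,-8],"twist": [0,0,0],"jaw": 0}

```text
time_s: 5.37
tool_pos: [0.6177, 0.017, 0.3962]
tool_rot: [179.7, -0.1, 83.1]
force: [0.8, -0.3, -0.8]
grip_width: 0.0866
grasp_force: 0.0
```

Run:
```python
from cell import env
import cv2
from h import *
c=env.read_camera("wrist");o=env.get_obs()
p=np.load("pose.npy")
im=c["img"][:,:,::-1].copy()
for P in[(-100,23,160),(-112,23,160),(-51,23,160)]:
    q=proj(c,world(p,P))[0];cv2.drawMarker(im,tuple(int(v) for v in q),(0,0,255),0,8,1)
cv2.imwrite("pics/w2.png",cv2.resize(im[100:260,190:390],None,fx=3,fy=3))
print(o["tool_pos"],o["tool_rot"]);print(delta(o,(-78,-55,235),yaw_off=180))
```

```text
[0.61726178 0.01719584 0.39415084] [ 1.79833066e+02 -5.23933475e-02  8.30924510e+01]
(array([-7.75, -0.23, -0.49]), array([ 1.700e-01,  9.000e-02, -9.002e+01]))
```

View pics/w2.png

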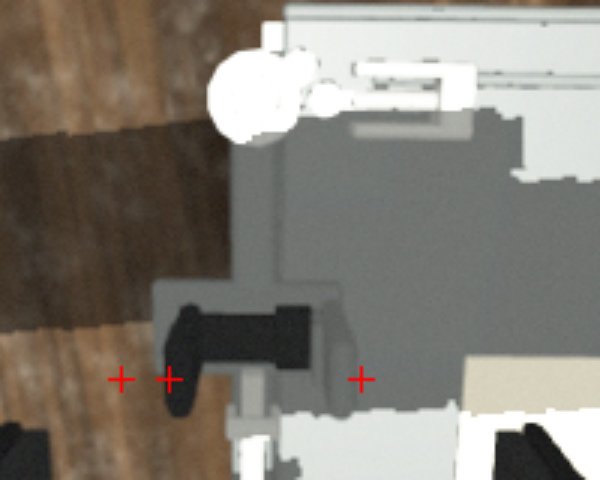

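The safety tab's outer face, at about (165,390) in the crop, now sits on the "fully across" marker. I'll turn for the main catch.

Emit:
servo_tool:
  plan:
    - {"xyz": [0,0,-0.2],"twist": [0,0,-2],"jaw": 0}
    - {"xyz": [-0.4,0,-0.3],"twist": [0,0,-6],"jaw": 0}
    - {"xyz": [-1,0,-0.4],"twist": [0,0,-11],"jaw": 0}
    - {"xyz": [-1.6,0,-0.5],"twist": [0,0,-16],"jaw": 0}
    - {"xyz": [-2.2,0,-0.5],"twist": [0,0,-21],"jaw": 0}
    - {"xyz": [-2.8,0,-0.5],"twist": [0,0,-26],"jaw": 0}
    - {"xyz": [-3.4,-0.1,-0.5],"twist": [0,0,-31],"jaw": 0}
    - {"xyz": [-4,-0.1,-0.5],"twist": [0,0,-36],"jaw": 0}
    - {"xyz": [-4.6,-0.1,-0.5],"twist": [0,0,-41],"jaw": 0}
    - {"xyz": [-5,-0.1,-0.5],"twist": [0,0,-45],"jaw": 0}

```text
time_s: 6.25
tool_pos: [0.6094, -0.0329, 0.3959]
tool_rot: [-179.9, -0.1, 128.3]
force: [-0.5, 0.1, 1.1]
grip_width: 0.0867
grasp_force: 0.0
```

Emit:
servo_tool:
  plan:
    - {"xyz": [-0.2,0.2,0],"twist": [0,0,-5],"jaw": 0}
    - {"xyz": [-0.5,0.5,0],"twist": [0,0,-10],"jaw": 0}
    - {"xyz": [-0.8,0.8,0],"twist": [0,0,-15],"jaw": 0}
    - {"xyz": [-1.1,1.1,0],"twist": [0,0,-20],"jaw": 0}
    - {"xyz": [-1.4,1.4,0],"twist": [0,0,-25],"jaw": 0}
    - {"xyz": [-1.7,1.7,0],"twist": [0,0,-30],"jaw": 0}
    - {"xyz": [-1.9,1.9,0],"twist": [0,0,-35],"jaw": 0}
    - {"xyz": [-1.9,1.9,0],"twist": [0,0,-40],"jaw": 0}
    - {"xyz": [-1.9,1.9,0],"twist": [0,0,-44],"jaw": 0}
    - {"xyz": [-1.9,1.9,0],"twist": [0,0,-45],"jaw": 0}

```text
time_s: 7.08
tool_pos: [0.6363, -0.0354, 0.3959]
tool_rot: [-180.0, -0.2, 173.2]
force: [-0.4, 0.6, -0.3]
grip_width: 0.087
grasp_force: 0.0
```

Emit:
servo_tool:
  plan:
    - {"xyz": [0,0,0],"twist": [0,0,0],"jaw": 0}
    - {"xyz": [0,0,0],"twist": [0,0,0],"jaw": 0}

```text
time_s: 7.25
tool_pos: [0.6364, -0.0354, 0.3968]
tool_rot: [-180.0, -0.1, 173.0]
force: [-0.5, 0.3, -0.3]
grip_width: 0.0872
grasp_force: 0.0
```

Run:
```python
from cell import env
from h import *
o=env.get_obs();print(o["tool_pos"],o["tool_rot"],o["qpos"].round(0),o["time_s"]);print(delta(o,(-79,-55,149),yaw_off=180))
```

```text
[ 0.63638294 -0.03542241  0.39683115] [-1.79995990e+02 -7.90118694e-02  1.72995296e+02] [-14.  17.  18.  86.  -5.  77.  88.] 7.25
(array([ 2.84, -2.77,  8.39]), array([-0.  , -0.08, -0.12]))
```

Emit:
servo_tool:
  plan:
    - {"xyz": [0.8,-0.8,0],"twist": [0,0,0],"jaw": 0}
    - {"xyz": [2,-2,0],"twist": [0,0,0],"jaw": 0}
    - {"xyz": [2.8,-2.8,0],"twist": [0,0,0],"jaw": 0}
    - {"xyz": [2.8,-2.8,1],"twist": [0,0,0],"jaw": 0}
    - {"xyz": [2.8,-2.8,2],"twist": [0,0,0],"jaw": 0}
    - {"xyz": [2.8,-2.8,3],"twist": [0,0,0],"jaw": 0}
    - {"xyz": [2.8,-2.8,4],"twist": [0,0,0],"jaw": 0}
    - {"xyz": [2.8,-2.8,4],"twist": [0,0,0],"jaw": 0}
    - {"xyz": [2.8,-2.8,4],"twist": [0,0,0],"jaw": 0}

```text
time_s: 8.0
tool_pos: [0.6054, -0.0593, 0.3563]
tool_rot: [-180.0, -0.1, 173.1]
force: [0.9, -0.5, 0.1]
grip_width: 0.0869
grasp_force: 0.0
```

Run:
```python
from cell import env
import cv2
from h import *
c=env.read_camera("wrist");o=env.get_obs()
p=np.load("pose.npy")
im=c["img"][:,:,::-1].copy()
for P in[(-78,-84,160),(-78,-26,160)]:
    q=proj(c,world(p,P))[0];print(q);cv2.drawMarker(im,tuple(int(v) for v in q),(0,0,255),0,8,1)
cv2.imwrite("pics/w3.png",im)
print(o["tool_pos"],o["tool_rot"]);print(delta(o,(-79,-55,149),yaw_off=180))
```

```text
[234.49722441 249.56583828]
[325.09772578 249.61167004]
[ 0.60566285 -0.05945666  0.35718269] [-1.79989871e+02 -4.43147565e-02  1.73124378e+02]
(array([ 0.1 , -0.01,  4.42]), array([-0.01, -0.04,  0.01]))
```

View pics/w3.png

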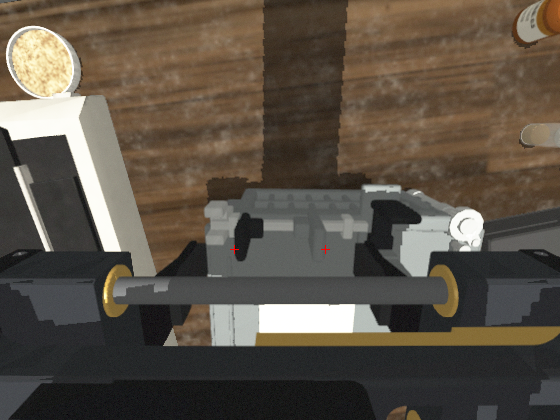

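The wrist view shows the main tab's outer face at about (236,243) and the post at about (322,243), matching the markers. The dish and bottle are well clear. I'll descend slightly closed and shift to the squeezed centre.

Emit:
servo_tool:
  plan:
    - {"xyz": [0.1,0,0.3],"twist": [0,0,0],"jaw": 0.1}
    - {"xyz": [0.1,0,1],"twist": [0,0,0],"jaw": 0.1}
    - {"xyz": [0.1,0,2],"twist": [0,0,0],"jaw": 0.1}
    - {"xyz": [0.1,0,3],"twist": [0,0,0],"jaw": 0.1}
    - {"xyz": [0.1,0,4],"twist": [0,0,0],"jaw": 0.1}
    - {"xyz": [0.1,0,4.4],"twist": [0,0,0],"jaw": 0.1}
    - {"xyz": [0.1,0.2,4.4],"twist": [0,0,0],"jaw": 0.15}
    - {"xyz": [0.1,0.5,4.4],"twist": [0,0,0],"jaw": 0.2}
    - {"xyz": [0.1,0.6,4.4],"twist": [0,0,0],"jaw": 0.2}
    - {"xyz": [0.1,0.6,4.4],"twist": [0,0,0],"jaw": 0.2}

```text
time_s: 8.88
tool_pos: [0.6054, -0.0536, 0.3143]
tool_rot: [-180.0, 0.1, 173.1]
force: [-0.3, -0.6, -0.4]
grip_width: 0.0707
grasp_force: 0.1
```

Emit:
servo_tool:
  plan:
    - {"xyz": [0,0,0],"twist": [0,0,0],"jaw": 0.25}
    - {"xyz": [0,0,0],"twist": [0,0,0],"jaw": 0.3}
    - {"xyz": [0,0,0],"twist": [0,0,0],"jaw": 0.35}
    - {"xyz": [0,0,0],"twist": [0,0,0],"jaw": 0.4}
    - {"xyz": [0,0,0],"twist": [0,0,0],"jaw": 0.45}
    - {"xyz": [0,0,0],"twist": [0,0,0],"jaw": 0.5}
    - {"xyz": [0,0,0],"twist": [0,0,0],"jaw": 0.55}
    - {"xyz": [0,0,0],"twist": [0,0,0],"jaw": 0.55}
    - {"xyz": [0,0,0],"twist": [0,0,0],"jaw": 0.55}
  newtons: 28

```text
time_s: 9.63
tool_pos: [0.6055, -0.0531, 0.3143]
tool_rot: [180.0, 0.1, 173.1]
force: [2.0, -0.1, 2.5]
grip_width: 0.0444
grasp_force: 28.0
```

Run:
```python
from cell import env
from h import *
o=env.get_obs();print(o["tool_pos"],o["tool_rot"],o["force"],o["grip_width"]);print(delta(o,(-78,-48.5,149),yaw_off=180))
p=np.load("pose.npy")
# arc rows in tool axes of current pose
R0=Ro.from_euler("xyz",o["tool_rot"],degrees=True);h=world(p,(-78,92,0))[0];r=o["tool_pos"]-h;r[2]=0;print("r",r,np.hypot(*r[:2]))
for a in range(3,31,3):
    v=Ro.from_euler("z",-a,degrees=True).apply(r)-r
    print(a,(R0.inv().apply(v)*100).round(2))
```

```text
[ 0.60552828 -0.05313814  0.31426302] [1.79960867e+02 7.67154317e-02 1.73126042e+02] [ 2.01890536 -0.08737107  2.54663511] 0.044377198130199066
(array([-0.09,  0.02,  0.13]), array([0.04, 0.08, 0.01]))
r [-0.01775451 -0.1395592   0.        ] 0.14068402201574978
3 [ 0.74  0.02 -0.  ]
6 [ 1.47  0.09 -0.  ]
9 [ 2.2   0.19 -0.  ]
12 [ 2.92  0.33 -0.  ]
15 [ 3.64  0.5  -0.  ]
18 [ 4.34  0.72 -0.01]
21 [ 5.04  0.97 -0.01]
24 [ 5.71  1.25 -0.01]
27 [ 6.38  1.58 -0.01]
30 [ 7.02  1.93 -0.01]
```

Fully squeezed at 44 mm. Starting the swing along the arc.

Emit:
servo_tool:
  plan:
    - {"xyz": [0.25,0,0],"twist": [0,0,1],"jaw": 0.55}
    - {"xyz": [0.49,0.01,0],"twist": [0,0,2],"jaw": 0.55}
    - {"xyz": [0.98,0.04,0],"twist": [0,0,4],"jaw": 0.55}
    - {"xyz": [1.47,0.09,0],"twist": [0,0,6],"jaw": 0.55}
    - {"xyz": [1.96,0.15,0],"twist": [0,0,8],"jaw": 0.55}
    - {"xyz": [2.44,0.23,0],"twist": [0,0,10],"jaw": 0.55}
    - {"xyz": [2.92,0.33,0],"twist": [0,0,12],"jaw": 0.55}
    - {"xyz": [3.4,0.44,0],"twist": [0,0,14],"jaw": 0.55}
    - {"xyz": [3.64,0.5,0],"twist": [0,0,15],"jaw": 0.55}
    - {"xyz": [3.64,0.5,0],"twist": [0,0,15],"jaw": 0.55}

```text
time_s: 10.47
tool_pos: [0.5696, -0.0439, 0.3142]
tool_rot: [179.9, 0.1, 158.1]
force: [3.8, 1.1, 0.8]
grip_width: 0.0445
grasp_force: 28.0
```

```bash
cat > arc.py <<'E'
from cell import env
from h import *
o=env.get_obs();p=np.load("pose.npy");print(o["tool_pos"],o["tool_rot"],o["force"],o["wrist_torque"],o["grip_width"],o["time_s"])
h=world(p,(-78,92,0))[0];r=o["tool_pos"]-h
print("radius",np.hypot(*r[:2]),"gate angle by position",-96.888-np.degrees(np.arctan2(r[1],r[0])),"by yaw",173.11-o["tool_rot"][2])
E
python3 arc.py
```

```text
[ 0.56964751 -0.04391163  0.31421155] [1.79922074e+02 7.87482164e-02 1.58067670e+02] [3.82690933 1.13206933 0.84958698] [-0.51392406 -0.65772914 -0.36636448] 0.04453599939373784 10.4667
radius 0.14093741048166564 gate angle by position 15.480433953563164 by yaw 15.04233002430459
```

Emit:
servo_tool:
  plan:
    - {"xyz": [0.74,0.02,0],"twist": [0,0,3],"jaw": 0.55}
    - {"xyz": [1.47,0.09,0],"twist": [0,0,6],"jaw": 0.55}
    - {"xyz": [2.2,0.19,0],"twist": [0,0,9],"jaw": 0.55}
    - {"xyz": [2.92,0.33,0],"twist": [0,0,12],"jaw": 0.55}
    - {"xyz": [3.64,0.5,0],"twist": [0,0,15],"jaw": 0.55}
    - {"xyz": [4.34,0.72,0],"twist": [0,0,18],"jaw": 0.55}
    - {"xyz": [5.04,0.97,0],"twist": [0,0,21],"jaw": 0.55}
    - {"xyz": [5.71,1.25,0],"twist": [0,0,24],"jaw": 0.55}
    - {"xyz": [6.38,1.58,0],"twist": [0,0,27],"jaw": 0.55}
    - {"xyz": [7.02,1.93,0],"twist": [0,0,30],"jaw": 0.55}

```text
time_s: 11.3
tool_pos: [0.5118, -0.0001, 0.3141]
tool_rot: [179.9, 0.0, 128.0]
force: [3.3, 0.8, 1.4]
grip_width: 0.0444
grasp_force: 28.0
```

```bash
python3 arc.py
```

```text
[ 5.11843984e-01 -7.36680175e-05  3.14107774e-01] [1.79938906e+02 3.44558452e-02 1.27980228e+02] [3.28437113 0.80383284 1.44500758] [-0.39240192 -0.42352617 -0.14795904] 0.0444387256743855 11.3
radius 0.14106716570075153 gate angle by position 45.29469243236713 by yaw 45.12977236751411
```

Emit:
servo_tool:
  plan:
    - {"xyz": [0.74,0.02,0],"twist": [0,0,3],"jaw": 0.55}
    - {"xyz": [1.47,0.09,0],"twist": [0,0,6],"jaw": 0.55}
    - {"xyz": [2.2,0.19,0],"twist": [0,0,9],"jaw": 0.55}
    - {"xyz": [2.92,0.33,0],"twist": [0,0,12],"jaw": 0.55}
    - {"xyz": [3.64,0.5,0],"twist": [0,0,15],"jaw": 0.55}
    - {"xyz": [4.34,0.72,0],"twist": [0,0,18],"jaw": 0.55}
    - {"xyz": [5.04,0.97,0],"twist": [0,0,21],"jaw": 0.55}
    - {"xyz": [5.71,1.25,0],"twist": [0,0,24],"jaw": 0.55}
    - {"xyz": [6.38,1.58,0],"twist": [0,0,27],"jaw": 0.55}
    - {"xyz": [7.02,1.93,0],"twist": [0,0,30],"jaw": 0.55}

```text
time_s: 12.13
tool_pos: [0.4838, 0.0667, 0.3141]
tool_rot: [180.0, 0.0, 98.0]
force: [4.1, -1.5, 2.1]
grip_width: 0.0447
grasp_force: 28.0
```

Emit:
servo_tool:
  plan:
    - {"xyz": [0.49,0.01,0],"twist": [0,0,2],"jaw": 0.55}
    - {"xyz": [0.98,0.04,0],"twist": [0,0,4],"jaw": 0.55}
    - {"xyz": [1.47,0.09,0],"twist": [0,0,6],"jaw": 0.55}
    - {"xyz": [1.96,0.15,0],"twist": [0,0,8],"jaw": 0.55}
    - {"xyz": [2.2,0.19,0],"twist": [0,0,9],"jaw": 0.55}
    - {"xyz": [2.2,0.19,0],"twist": [0,0,9],"jaw": 0.55}
    - {"xyz": [2.2,0.19,0],"twist": [0,0,9],"jaw": 0.55}
    - {"xyz": [2.2,0.19,0],"twist": [0,0,9],"jaw": 0.55}
    - {"xyz": [2.2,0.19,0],"twist": [0,0,9],"jaw": 0.55}

```text
time_s: 12.88
tool_pos: [0.4825, 0.0883, 0.3141]
tool_rot: [180.0, 0.0, 89.1]
force: [1.9, -1.5, 4.8]
grip_width: 0.0444
grasp_force: 28.0
```

```bash
python3 arc.py
python3 - <<'E'
from cell import env
import cv2
c=env.read_camera("scene")["img"][:,:,::-1];cv2.imwrite("pics/s4.png",cv2.resize(c[110:310,120:390],None,fx=2.9,fy=2.9))
E
```

```text
[0.48252016 0.08832045 0.31413208] [1.79986718e+02 2.91067967e-03 8.91167405e+01] [ 1.89485493 -1.51006389  4.76166805] [-0.54436364  0.06675192  0.00434464] 0.04442996048646095 12.8833
radius 0.14077544727135377 gate angle by position -276.1149241649496 by yaw 83.99325950121462
```

View pics/s4.png

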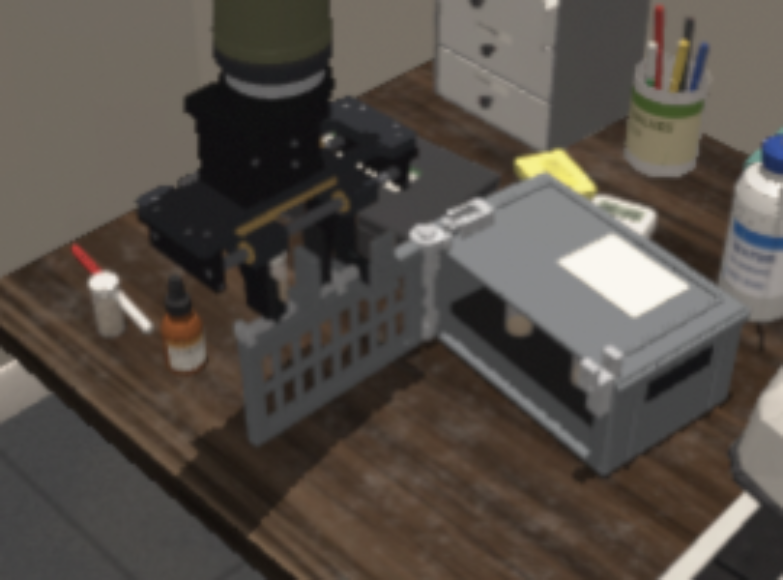

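The gate stands at about 84° and is still held (free end near (255,400), hinge near (430,250)). The vials and bottle are upright and clear. Handing in.

```bash
python3 -c "
from cell import env
print(env.sign_off())"
```

```text
the job is handed in; nothing more can be done
None
```

The tote is open and handed in: I slid the safety catch fully across first, then squeezed the main catch and swung the gate past its check to about 84°, where the gripper still holds it at 28 N; the last picture shows the bottle and vials undisturbed, and the robot's clock read about 13 s.

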